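Set the edge burnisher to speed 5 and start it

ROBOT

A 7-joint arm with a two-finger parallel gripper is mounted at the origin on the work surface. World frame = base frame: x ahead of the robot, y to its left, z up, the work surface at z = 0. Lengths are in m, angles in degrees, forces in N, time in s.
With the tool pointing down it reaches from about 0.425 to 0.875 m from the base axis. Payload 4.7 kg.
Tool frame: the origin (TCP) lies on the centre line of the jaws, within the pads' length; the fingertips stand 8 mm ahead of it and the grasp point (between the pads) lies 11 mm behind it; z points along the fingers, y is the direction in which the jaws open and shut (so a half turn about z gives the same grasp; the last joint's range is limited). The gripper opens to 87 mm and grips with 3 to 60 N. Pads are 19 mm wide; open, the fingers measure 117 mm over their backs; the gripper's body (75 mm by 190 mm) begins 51 mm behind the grasp point.
Start: joints at [72.771, 18.392, -4.016, 83.108, 1.295, 78.541, -3.26], TCP at [0.201, -0.618, 0.196] pointing down, gripper open.
Joint ranges: [-163.93, 163.93], [-17.29, 119.83], [-79.2, 71.16], [3.27, 140.29], [-89.18, 269.18], [5.43, 117.66], [-154.24, 154.24]. Speed limits (degrees/s): [147.25, 147.25, 180, 180, 180, 180, 180].

INTERFACE

Orientations are given as [roll, pitch, yaw] about the fixed x, y, z axes, in that order (R = Rz(yaw) Ry(pitch) Rx(roll)).
In Python, from cell import env gives the robot as it stands. The module is installed in compiled form; this text tells all that it offers.
- The arm moves only by the tool move_arm, never from a script. Its argument "steps" is a list of rows, each a list of 2 entries, a list of its own where there are three numbers: the shift along the tool's x, y, z in m, then the turn about the tool's z in rad. A call has 1 to 20 rows; each row is the pose to reach, as a shift and turn from the pose commanded when the call began, along the tool's axes at that moment; what a row does not reach only later rows make up. A row lasts 1/8 s, in which the tool goes at most 62.5 mm and 10.7 degrees, less where a joint would pass 70% of its speed; a pose out of reach is approached as far as the arm can. A call with a gripper value outside its range is refused whole. "hand" is the closure, from -1 (fully open) to 1 (shut), set as the call begins (left out, the last holds). The fingers move at their own pace and stop on an object; "squeeze" is the grip in N (left out, the last holds). Time passes only in rows, so rows that repeat a pose let the fingers close. It gives the time, the measured TCP pose, the force and the opening at its end, in the units of the state.
- env.get_obs(): the state, without advancing time (a new reading comes with each control period).
- env.read_camera(name): name is "scene" or "top" or "wrist"; returns (picture, depth): 480x640x3 uint8, red, green, blue; 480x640 float32, m along the optical axis (not along the pixel's ray), 0 where there is no reading.
- env.calibration(name): a dict with "intrinsics" (3x3 intrinsics, pixels), "position" and "orientation" of the camera in the world; the wrist camera has in their place "mount" (4x4, takes a point from camera to tool coordinates, whose origin is the TCP and whose axes are the flange's). Camera axes: x right, y up, looking along -z (the intrinsics and any distortion apply to the point x, -y, -z); pixel columns grow to the right and rows downward; lengths in m; the calibration is good to about 2 mm. A picture is of the moment at which its call begins: read the wrist's pose just before it. calibration takes no time and is no camera call.
- env.sign_off(): hands the job in, once; it reports no verdict.
Trained networks look in the newest picture that a camera, given by its name, has taken for a name from the list of things; names that differ only in an ending like _2 or _b are one class to them, and where a whole thing is asked for, a point or a joint stands for the part that bears it (a point fixed in the world has none). Each returns a list of dicts, best first, with "conf" (0 to 1); they miss things now and then, are a little off and sometimes report something else, mostly with a low value. They report only what shows in the picture. A call takes as long as a camera call. They do not tell look-alikes from the thing itself.
- env.cut_out(camera, query): "region" (480x640 bool, what is visible of it) and "uv" ([column, row] in pixels, amid what is visible of it).
The state is a dict: "time_s": time; "qpos": joint angles; "joint_velocities": joint speeds; "effort": joint torques, N m; "tool_pos": TCP position; "tool_rot": TCP orientation; "force": force on the tool from outside, world axes, zero at the start; "wrist_torque": the same for the moment, N m; "grip_width": finger opening in m.
Only numpy, scipy, OpenCV 4.12 (cv2) and the standard library are available. Lean on these libraries where they do the work, as an engineer would, in place of code of your own. Each camera call takes 0.05 s, during which the arm holds its last target. There are 200 camera calls.

TASK

Get the leather-edge burnisher running at speed 5: with a fingertip, push the bar of its speed selector round click by click until the white pointer line clicks in at the fifth white mark clockwise from the red off mark, and leave it there; only then press the green start button right down and let it spring back. Nothing is to be grasped: do not pinch the selector, and do not start the machine at any other speed. Leave the red stop button, the wax tin, the dye bottle and the edge beveller alone.

Things in the scene. Friction and masses are not known exactly. Their poses are not given: they have to be found in the camera images.
- burnisher: Bench edge burnisher, fixed, turned up to 17 deg. Frame (mm): z up, x away from the operator, y left, origin on the bench. Console box x -85..75, y -165..165, flat deck on top at z 105. On it: selector axis (-10,-85), green start (-10,45), red stop (-10,115). Motor behind: x 117..233, y -114..114, top z 183; at its ends a wooden spindle to y 220, a felt wheel and shaft to y -190.
- selector (a joint): Selector angle, rad, growing clockwise from above. 0 = off: white line at the red dot (burnisher +y). One click = 0.524 (30 deg); speeds 1-6 are the white marks clockwise from it; speed 5 = 2.618; 3.142 = end stop. Starts at rest at off, 1, 2 or 3. Springs into the nearest click, up to 15 deg away; crossing a crest takes 0.12 N m (5 N at 24 mm), then it snaps on.
- selector_axis (a point): On the selector's axis, 23 mm above the deck; turns with it: y along the white pointer line, x to the clockwise side. Black dial plate, radius 58, marks 40-55 mm out; aluminium skirt, radius 28, top 11 mm above the deck; on it a black bar 13 mm thick, 11 to 35 mm above the deck, reaching 34 mm from the axis at the pointer end (white line on top), 28 mm at the tail.
- selector_tip (a point): Top edge of the selector bar at its pointer end: on the bar's middle line, 34 mm from the axis, 35 mm above the deck.
- start (a joint): Travel of the green start button, m: 0 out, 0.006 fully in; it springs back. About 1.5 N to start moving, 5 N fully in.
- start_top (a point): Centre of the green start button's top (15 mm radius), 22 mm above the deck when out, in a black collar of 23 mm radius and 12 mm height; pressed straight down.
- stop (a joint): Travel of the red stop button, m: 0 out, 0.006 fully in; it springs back.
- stop_top (a point): Centre of the top of the red mushroom stop button (20 mm radius), 29 mm above the deck, 70 mm to the left of the start button.
- wax_tin: Loose round tin, 50 mm across, 19 mm high, standing on the deck behind and between selector and start button (about x 45, y -5 mm in the burnisher's frame). Origin at the centre of its underside.
- dye_bottle: Loose white squeeze bottle with red nozzle, 52 mm across, 144 mm high, on the bench left of the burnisher. Origin at the centre of its underside.
- beveller: Loose edge beveller lying on the bench right of the burnisher: wooden handle to its -x, steel blade to its +x, 160 mm long, 32 mm thick. Origin under its middle.
Not all that is in view belongs to the job. What is meant by the dye_bottle is not yellow, and is the smaller of those in its own colour.

How it is judged (in metres and radians):
On the way, in this order (a step that is already met when the one before it is completed fails the run):
1. the selector rests in the click of speed 5 (value of joint selector between 2.498 and 2.738 rad), for 0.3 s.
2. the green start button is pressed right down (all of step 1 and value of joint start above 0.0048 m), for 0.05 s.
At the end, for the whole second after the job is handed in: The selector rests at speed 5 (2.618 rad, within 0.12 rad), the start button has been pressed at least 4.8 of its 6 mm after that and is out again (under 1.5 mm), the stop button is out, and the tin, bottle and beveller are within 20 mm of where they stood, the bottle upright (all of step 1 and value of joint each of start, stop below 0.0015 m and distance of each of wax_tin, dye_bottle, beveller from where it was at the start of the episode below 0.02 m and angle between dye_bottle's own z axis and vertical below 0.2 rad); the robot touches nothing.
It fails at once if the start button is pressed (over 3 mm) while the selector is not at speed 5 (more than 0.2 rad off) (value of joint start above 0.003 m and not (value of joint selector between 2.418 and 2.818 rad)).
It fails at once if the stop button is pressed (over 3 mm) (value of joint stop above 0.003 m).
It fails at once if the selector's bar is pinched: fingers press on both its halves at once (over 1 N each) (contact force between each of selector_c1, selector_c2 and the fingers above 1 N).
It fails at once if the tin, the bottle or the beveller is lifted, carried or shoved (over 30 mm) (distance of any of wax_tin, dye_bottle, beveller from where it was at the start of the episode above 0.03 m).
It also fails if it takes over 61 s, if anything falls off the work surface, if the arm or the gripper's body presses on something with over 40 N, if the wrist force passes 120 N, or if a joint passes its speed limit or range.

## Working session

There is one attempt and no reset: what is moved stays moved. The work goes in short steps, Python scripts to look and compute and a tool call to move; the robot and the scene stay as the last step left them, time stands still between calls to the robot, and variables do not carry over. Pictures are saved under pics/ and viewed, about 8 in all and at most 12, crops included, and the job is handed in when it is done.

Besides the shell and the picture viewer there is one more tool, called as name(argument=value, ...), one argument or row to a line, values as JSON. move_arm: Moves the arm, as the interface text tells. Its arguments: {"type":"object","properties":{"steps":{"type":"array"},"hand":{"type":"number"},"squeeze":{"type":"number"}},"required":["steps"]}

```bash
mkdir -p pics
cat > h.py <<'E'
import numpy as np, cv2
from cell import env
from scipy.spatial.transform import Rotation as R
def campose(n,c,o=None):
    c=env.calibration(n)
    if 'mount' in c:
        T=np.eye(4); T[:3,:3]=rot(o['tool_rot']); T[:3,3]=o['tool_pos']; return np.array(c['intrinsics']),T@np.array(c['mount'])
    T=np.eye(4); T[:3,:3]=rot(c['orientation']); T[:3,3]=c['position']; return np.array(c['intrinsics']),T
def rot(r):
    r=np.array(r,float)
    if r.shape==(3,3): return r
    return R.from_euler('xyz',r,degrees=True).as_matrix()
def cloud(n,d,o=None):
    K,T=campose(n,None,o); v,u=np.mgrid[:480,:640]
    P=np.stack([(u-K[0,2])/K[0,0]*d,-(v-K[1,2])/K[1,1]*d,-d],-1)
    return P@T[:3,:3].T+T[:3,3]
def proj(n,p,o=None):
    K,T=campose(n,None,o); q=(np.atleast_2d(p)-T[:3,3])@T[:3,:3]
    return np.stack([K[0,0]*q[:,0]/-q[:,2]+K[0,2],K[1,1]*-q[:,1]/-q[:,2]+K[1,2]],-1)
def save(n,im): cv2.imwrite('pics/'+n,im[...,::-1])
E
python3 - <<'E'
from h import *
print(env.get_obs())
for n in ['scene','top','wrist']: print(n,env.calibration(n))
a,d=env.read_camera('top'); save('top.png',a); np.save('top.npy',d)
P=cloud('top',d)
for q in ['selector','start','stop','wax_tin','dye_bottle','beveller','burnisher']:
    for r in env.cut_out('top',q)[:3]:
        m=r['region']&(d>0); print(q,round(r['conf'],2),np.round(r['uv']),np.round(np.median(P[m],0),3),m.sum())
b,_=env.read_camera('scene'); save('scene.png',b)
E
```

```text
{'time_s': 0.0, 'qpos': array([72.77124043, 18.43931819, -4.01432102, 83.17465044,  1.29614858,
       78.54071616, -3.26087831]), 'joint_velocities': array([ 0.02976301,  0.06774832, -0.03212594,  0.02122084, -0.00941555,
        0.03202857,  0.0535594 ]), 'effort': array([ 3.37410893e-04, -4.91288531e+01, -4.03884351e-01, -3.12524879e+01,
       -6.39935397e-02,  4.38676192e-02,  1.80741063e-04]), 'tool_pos': array([ 0.20099884, -0.61750943,  0.19526068]), 'tool_rot': array([-1.79890617e+02,  7.25036980e-03,  1.80367128e+01]), 'force': array([-0.14987215, -0.65450683,  0.68610175]), 'wrist_torque': array([-0.00827385, -0.02887276,  0.02440061]), 'grip_width': 0.08724211503199193}
scene {'intrinsics': array([[476.95814753,   0.        , 329.43456935],
       [  0.        , 476.95814753, 235.53235391],
       [  0.        ,   0.        ,   1.        ]]), 'position': array([1.06423381, 0.76050101, 0.7579539 ]), 'orientation': array([ 53.90986175,   0.21966521, 141.26712067])}
top {'intrinsics': array([[497.28694752,   0.        , 304.26306802],
       [  0.        , 497.28694752, 241.
[... 469 characters left out ...]
9998827e-01, -1.73968814e-04,  1.52149956e-03,
        -1.62331311e-04],
       [ 1.51051965e-03,  2.75606324e-01, -9.61269407e-01,
        -1.88546540e-01],
       [ 0.00000000e+00,  0.00000000e+00,  0.00000000e+00,
         1.00000000e+00]])}
selector 0.86 [354. 219.] [ 0.563 -0.036  0.117] 581
start 0.44 [296. 223.] [0.553 0.09  0.127] 159
stop 0.76 [262. 227.] [0.547 0.159 0.131] 258
wax_tin 0.6 [313. 200.] [0.606 0.049 0.121] 433
dye_bottle 0.76 [190. 253.] [0.485 0.306 0.131] 1338
dye_bottle 0.61 [148. 261.] [0.475 0.41  0.089] 660
dye_bottle 0.6 [193. 211.] [0.591 0.315 0.089] 632
beveller 0.61 [443. 255.] [ 0.508 -0.255  0.024] 590
burnisher 0.85 [305. 189.] [0.629 0.056 0.106] 22648
```

Run:
```python
from h import *
a=cv2.imread('pics/top.png'); c=cv2.resize(a[150:300,120:480],None,fx=2.2,fy=2.2,interpolation=cv2.INTER_CUBIC); 
s=cv2.resize(a[180:255,310:400],None,fx=5,fy=5,interpolation=cv2.INTER_CUBIC)
o=np.zeros((600,800,3),np.uint8); o[:c.shape[0]*1,:c.shape[1]]=c[:330]; s=s[:,:450]; s=cv2.resize(s,None,fx=.7,fy=.7); o[332:332+s.shape[0],:s.shape[1]]=s
b=cv2.resize(cv2.imread('pics/scene.png'),(346,260)); o[335:595,350:696]=b
cv2.imwrite('pics/c1.png',o)
```

```text
(no output)
```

View pics/c1.png

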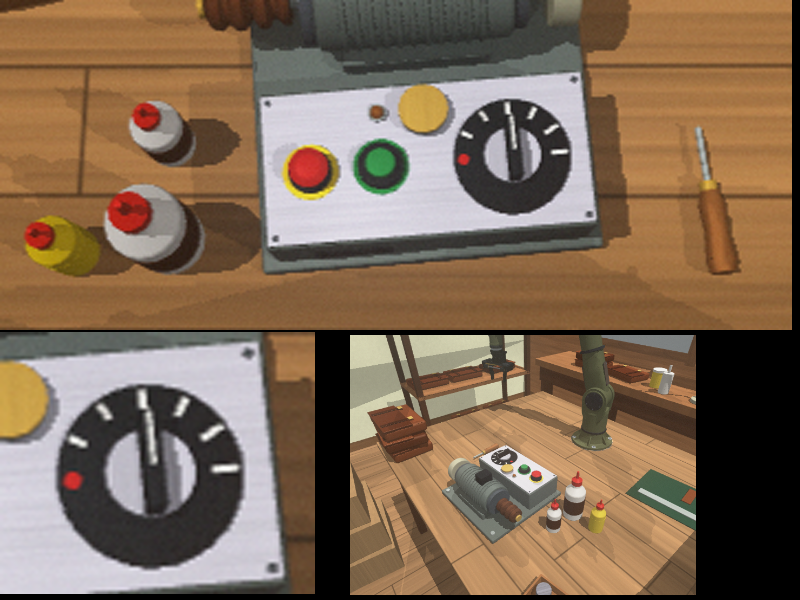

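The pointer is at the third white mark, crop px (146,420), straight away from the operator, so it has two clicks to go. The dye bottle is the small white one behind. Next I'll fit the burnisher's pose.

```bash
cat >> h.py <<'E'
def fit(P,z0=.105):
    m=(abs(P[...,2]-z0)<.006)&(P[...,0]>.4)&(abs(P[...,1])<.4)
    q=P[m][:,:2]; return q
E
python3 - <<'E'
from h import *
d=np.load('top.npy'); P=cloud('top',d); m=((abs(P[...,2]-.105)<.008)&(d>0)).astype(np.uint8)
m=cv2.morphologyEx(m,cv2.MORPH_CLOSE,np.ones((5,5)))
n,l,s,c=cv2.connectedComponentsWithStats(m); i=1+s[1:,4].argmax(); print(s[i])
q=P[(l==i)&(abs(P[...,2]-.105)<.008)]; print(np.median(q[:,2]))
(c,wh,an)=cv2.minAreaRect((q[:,:2]*1000).astype(np.float32)); print(c,wh,an)
E
```

```text
[ 237  182  155   82 9339]
0.10522303550822887
(561.3924560546875, 46.247894287109375) (160.43276977539062, 329.7852478027344) 4.706554889678955
```

move_arm(
  steps=[
    [[0,0,-0.06],0],
    [[0,0,-0.13],0],
    [[0.05,0,-0.13],0],
    [[0.11,-0.03,-0.13],0],
    [[0.16,-0.06,-0.13],0],
    [[0.21,-0.1,-0.13],0.1],
    [[0.26,-0.14,-0.13],0.2],
    [[0.3,-0.18,-0.13],0.3],
    [[0.34,-0.22,-0.13],0.3],
    [[0.38,-0.27,-0.13],0.3],
    [[0.41,-0.32,-0.13],0.3],
    [[0.44,-0.37,-0.13],0.3],
    [[0.46,-0.41,-0.13],0.3],
    [[0.47,-0.45,-0.13],0.3],
    [[0.47,-0.45,-0.13],0.3],
    [[0.47,-0.45,-0.13],0.3],
  ],
  hand=1,
  squeeze=20,
)

```text
time_s: 2.45
tool_pos: [0.5088, -0.0456, 0.3264]
tool_rot: [179.9, -0.0, 0.8]
force: [-0.8, -0.2, 1.2]
grip_width: 0.0004
```

Run:
```python
from h import *
o=env.get_obs(); a,d=env.read_camera('wrist'); P=cloud('wrist',d,o)
m=((abs(P[...,2]-.105)<.006)&(d>0)); print(m.sum(), np.median(P[m][:,2]))
b=R.from_euler('z',4.7,degrees=True).as_matrix(); O=np.array([.5664,.0466,0])
f=lambda x,y,z:O+b@np.array([x,y,z])/1000
im=a.copy()
for p in [(-10,-85,140),(24,-85,140),(-38,-85,140),(-10,45,127),(-10,115,134),(-85,-165,105),(75,-165,105)]:
    u=proj('wrist',f(*p),o)[0]; cv2.drawMarker(im,tuple(int(x) for x in u),(255,0,255),0,12,1); print(p,f(*p).round(4),u.round())
for q in ['selector','start','wax_tin']:
    for r in env.cut_out('wrist',q)[:1]:
        k=r['region']&(d>0); print(q,r['conf'],np.median(P[k],0).round(4),(P[k].max(0)+P[k].min(0))/2)
s=P[(abs(P[...,2]-.140)<.004)&(np.hypot(P[...,0]-.5634,P[...,1]+.0389)<.045)]
print('bar',len(s),s.mean(0),cv2.minAreaRect((s[:,:2]*1000).astype(np.float32)))
save('w1.png',im)
```

```text
36776 0.10564325147775341
(-10, -85, 140) [ 0.5634 -0.0389  0.14  ] [319. 158.]
(24, -85, 140) [ 0.5973 -0.0361  0.14  ] [317. 123.]
(-38, -85, 140) [ 0.5355 -0.0412  0.14  ] [321. 185.]
(-10, 45, 127) [0.5527 0.0906 0.127 ] [198. 165.]
(-10, 115, 134) [0.547  0.1604 0.134 ] [130. 170.]
(-85, -165, 105) [ 0.4952 -0.1248  0.105 ] [392. 216.]
(75, -165, 105) [ 0.6547 -0.1117  0.105 ] [390.  68.]
selector 0.81 [ 0.5649 -0.0394  0.1168] [ 0.56726724 -0.03940798  0.12555596]
start 0.64 [0.5532 0.0884 0.1271] [0.55279413 0.08962443 0.12343397]
wax_tin 0.7 [0.6082 0.0475 0.1223] [0.6077243  0.04839867 0.11533409]
bar 760 [ 0.56710647 -0.03900659  0.13993018] ((566.6263427734375, -39.0048828125), (61.740421295166016, 12.97752857208252), 5.099174499511719)
```

View pics/w1.png

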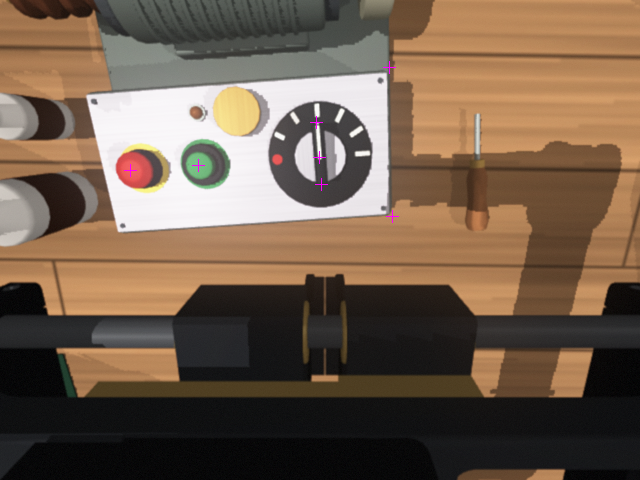

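The overlay agrees with the console, the pointer is confirmed at mark 3, and the tin lies clear. I'll bring the shut fingers down on the counter-clockwise side of the bar's pointer end.

move_arm(
  steps=[
    [[0.03,-0.015,0],-0.034],
    [[0.06,-0.03,0.02],-0.068],
    [[0.084,-0.038,0.06],-0.068],
    [[0.084,-0.038,0.1],-0.068],
    [[0.084,-0.038,0.13],-0.068],
    [[0.084,-0.038,0.15],-0.068],
    [[0.084,-0.038,0.17],-0.068],
    [[0.084,-0.038,0.185],-0.068],
    [[0.084,-0.038,0.1975],-0.068],
    [[0.084,-0.038,0.1975],-0.068],
    [[0.084,-0.038,0.1975],-0.068],
  ],
)

```text
time_s: 4.03
tool_pos: [0.5928, -0.0053, 0.1295]
tool_rot: [180.0, -0.1, 4.7]
force: [-0.5, -0.7, 0.6]
grip_width: 0.0005
```

Run:
```python
from h import *
o=env.get_obs();print(o['tool_pos'],o['tool_rot'],o['force'])
a,d=env.read_camera('wrist'); save('w2.png',cv2.resize(a[60:400,150:500],(700,600)[:1]*1+(680,)) if 0 else cv2.resize(a[40:340,140:540],(800,600)))
```

```text
[ 0.59277583 -0.00534803  0.12953164] [ 1.79986854e+02 -6.87979591e-02  4.74942854e+00] [-0.4809151  -0.74461739  0.60802444]
```

View pics/w2.png

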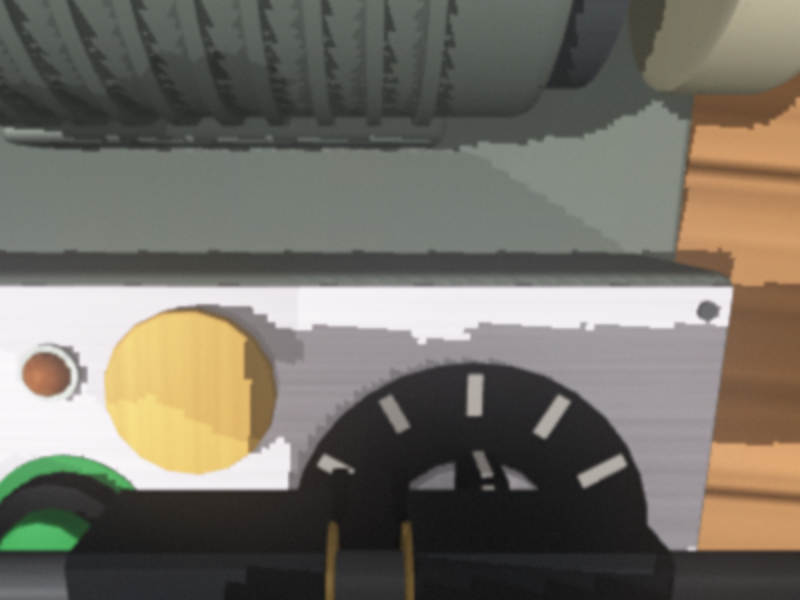

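move_arm(
  steps=[
    [[0,0.004,0],0],
    [[0,0.008,0],0],
    [[0,0.01,0],0],
    [[0,0.012,0],0],
    [[0,0.012,0],0],
  ],
)

```text
time_s: 4.7
tool_pos: [0.5932, -0.0176, 0.1288]
tool_rot: [180.0, 0.0, 4.7]
force: [-0.1, 0.3, -1.0]
grip_width: 0.0006
```

move_arm(
  steps=[
    [[0,0.001,0],0],
    [[0,0.002,0],0],
    [[0,0.003,0],0],
    [[0,0.003,0],0],
  ],
)

```text
time_s: 5.2
tool_pos: [0.5935, -0.0205, 0.1288]
tool_rot: [180.0, 0.0, 4.7]
force: [-0.1, -1.4, 0.3]
grip_width: 0.0003
```

move_arm(
  steps=[
    [[0,0.001,0],0],
    [[0,0.002,0],0],
    [[0,0.003,0],0],
    [[0,0.003,0],0],
  ],
)

```text
time_s: 5.7
tool_pos: [0.5937, -0.0235, 0.1288]
tool_rot: [180.0, 0.0, 4.7]
force: [-0.2, 0.2, -0.5]
grip_width: 0.0006
```

```bash
cat > look.py <<'E'
from h import *
import sys
o=env.get_obs();print(o['tool_pos'],o['tool_rot'],o['force'])
a,d=env.read_camera('wrist')
P=cloud('wrist',d,o); A=np.array([.5634,-.0389])
s=P[(abs(P[...,2]-.140)<.004)&(d>0)&(np.hypot(P[...,0]-A[0],P[...,1]-A[1])<.038)]
if len(s)>20:
    v=s[:,:2].mean(0)-A; print('wrist bar n',len(s),'selector deg(mean dir)',94.7-np.degrees(np.arctan2(v[1],v[0])))
t,dt=env.read_camera('top'); 
w=cv2.resize(a[40:340,140:540],(400,300)); tt=cv2.resize(t[180:255,290:390],(400,300),interpolation=cv2.INTER_CUBIC)
save(sys.argv[1],np.hstack([w,tt]))
E
python3 look.py w3.png
```

```text
[ 0.59371342 -0.02351981  0.12880411] [1.79993182e+02 3.73138972e-03 4.73382981e+00] [-0.16210519  0.189705   -0.45240237]
wrist bar n 150 selector deg(mean dir) 92.93599770677852
```

View pics/w3.png

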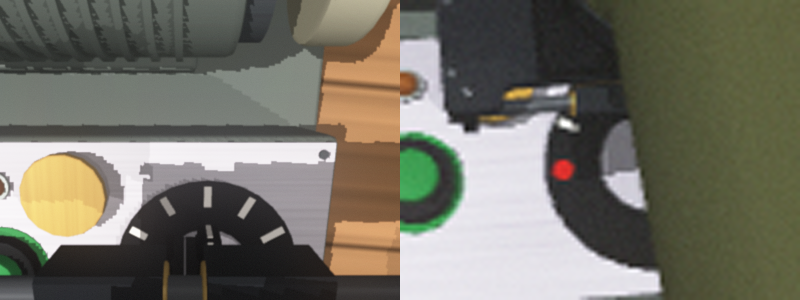

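move_arm(
  steps=[
    [[0,0.001,0],0],
    [[0.0004,0.002,0],0],
    [[0.0008,0.004,0],0],
    [[0.0009,0.005,0],0],
    [[0.0009,0.005,0],0],
  ],
)

```text
time_s: 6.42
tool_pos: [0.595, -0.0285, 0.1288]
tool_rot: [180.0, 0.0, 4.7]
force: [0.5, -0.5, 0.1]
grip_width: 0.0003
```

```bash
sed -i 's/40:340,140:540\],(400,300)/140:290,240:440],(400,300)/' look.py; python3 look.py w4.png
```

```text
[ 0.5950332  -0.02845732  0.12879939] [1.79994348e+02 3.41373422e-03 4.72977120e+00] [ 0.50734967 -0.48868741  0.06667114]
wrist bar n 64 selector deg(mean dir) 97.87921133625697
```

View pics/w4.png

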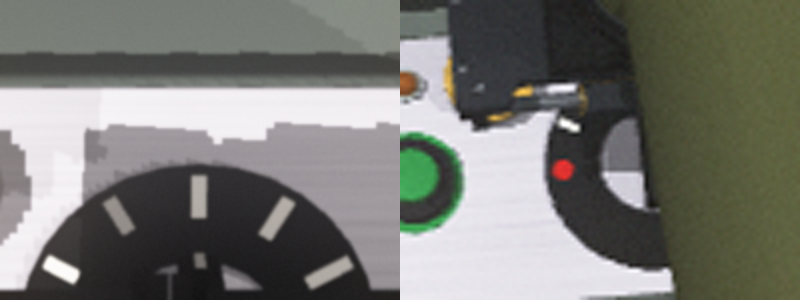

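move_arm(
  steps=[
    [[0.0002,0.001,0],0],
    [[0.0004,0.002,0],0],
    [[0.0006,0.003,0],0],
    [[0.0006,0.003,0],0],
    [[0.0006,0.003,0],0],
  ],
)

```text
time_s: 7.15
tool_pos: [0.5959, -0.0312, 0.1288]
tool_rot: [180.0, 0.0, 4.7]
force: [0.7, -0.4, 0.6]
grip_width: 0.0005
```

```bash
sed -i 's/140:290,240:440\],(400,300)/140:290,240:440],(800,600)/; s/^save.*/save(sys.argv[1],w)/' look.py; python3 look.py w5.png
```

```text
[ 0.59586028 -0.03119491  0.12881523] [1.79997901e+02 1.61398192e-03 4.74425294e+00] [ 0.66653003 -0.38239021  0.59961122]
wrist bar n 83 selector deg(mean dir) -80.53066790808062
```

View pics/w5.png

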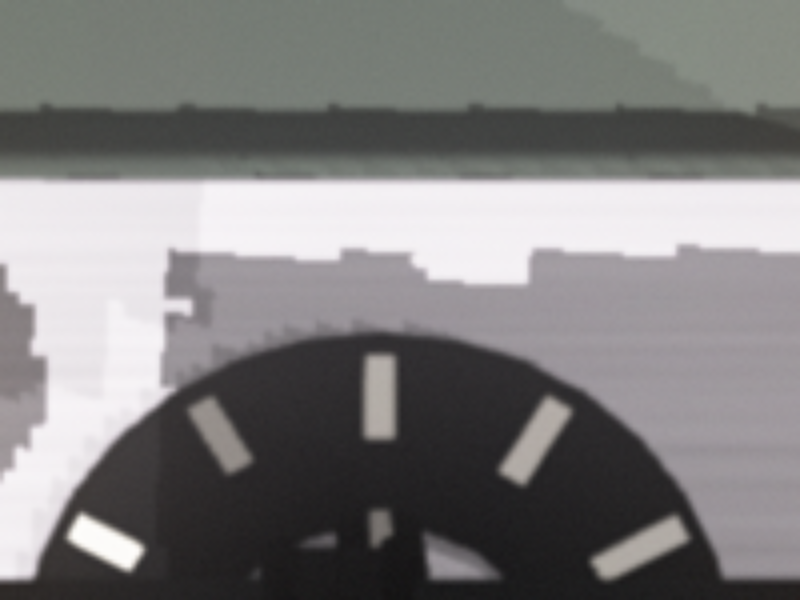

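```bash
cat > prof.py <<'E'
from h import *
o=env.get_obs(); a,d=env.read_camera('wrist'); P=cloud('wrist',d,o)
b=R.from_euler('z',4.7,degrees=True).as_matrix()
Q=((P-[.5634,-.0389,.105])@b)*1000
print('tcp rel',((o['tool_pos']-np.array([.5634,-.0389,.105]))@b*1000).round(1), o['force'].round(1))
for r in range(262,298,3):
    print(r,' '.join('%d,%d,%d'%tuple(Q[r,c]) for c in range(294,356,5)))
E
python3 prof.py
```

```text
tcp rel [33.   5.  23.8] [-0.5 -0.2 -0.6]
262 33,24,3 33,21,3 33,18,2 33,15,2 33,12,3 33,9,3 33,5,3 33,2,2 33,0,3 33,-3,3 33,-6,3 33,-9,4 33,-12,3
265 31,24,4 31,21,3 31,18,1 31,15,3 31,12,3 31,9,2 31,5,3 31,2,3 31,0,3 31,-3,3 31,-6,3 31,-9,3 31,-12,4
268 29,24,2 29,21,2 29,18,3 29,15,2 29,12,2 29,9,2 29,5,3 34,2,15 34,0,15 33,-2,14 29,-6,3 29,-9,3 29,-12,2
271 27,24,3 27,21,3 28,18,4 27,15,2 27,12,3 27,9,1 27,5,2 34,2,20 34,0,20 33,-2,19 33,-5,18 28,-9,4 27,-12,4
274 25,24,3 25,21,3 25,18,4 44,13,51 25,12,3 25,9,4 31,5,18 34,3,24 35,0,27 43,-1,49 33,-5,22 26,-9,4 25,-12,3
277 23,24,3 23,21,3 23,18,4 44,12,55 44,10,55 42,8,50 42,5,50 43,3,51 43,0,50 44,-1,54 33,-5,27 26,-9,10 25,-12,7
280 21,24,4 21,21,4 21,18,3 44,12,58 43,10,55 42,8,54 43,5,55 42,3,53 42,1,54 44,-1,58 44,-3,57 24,-9,11 25,-12,12
283 19,24,3 19,21,3 20,18,6 44,12,60 43,10,58 43,8,59 43,5,58 42,3,58 43,1,58 44,-1,61 44,-3,61 23,-9,12 23,-12,11
286 71,13,126 70,12,125 71,10,126 44,12,66 42,10,61 43,8,61 43,5,62 42,3,61 43,1,61 44,0,65 71,0,126 71,0,126 71,-2,125
289 70,13,126 71,11,128 70,10,127 44,12,67 42,10,64 42,8,63 42,5,63 43,3,65 42,1,64 44,0,69 71,0,128 71,0,128 70,-2,127
292 71,13,130 71,11,130 71,10,130 44,12,71 43,10,68 42,7,67 41,5,64 43,3,68 42,1,68 44,0,71 70,0,129 70,0,129 71,-1,129
295 70,13,131 71,11,132 71,10,131 44,12,74 42,10,70 42,7,71 40,5,65 43,3,71 43,1,71 44,0,74 70,0,129 71,0,131 71,-1,132
```

Run:
```python
from h import *
o=env.get_obs(); a,d=env.read_camera('scene'); P=cloud('scene',d)
b=R.from_euler('z',4.7,degrees=True).as_matrix()
Q=((P-[.5634,-.0389,.105])@b)*1000
t=(o['tool_pos']-np.array([.5634,-.0389,.105]))@b*1000
u=proj('scene',o['tool_pos'])[0].round().astype(int); print(u,t)
for r in range(u[1]-30,u[1]+25,4): print(r,' '.join('%d,%d,%d'%tuple(Q[r,c]) for c in range(u[0]-20,u[0]+21,5)))
im=cv2.resize(a[u[1]-60:u[1]+60,u[0]-80:u[0]+80],(800,600),interpolation=cv2.INTER_CUBIC)
cv2.drawMarker(im,(400,300),(255,0,255),0,20,1); save('s2.png',im)
```

```text
[274 224] [32.98540027  5.07006473 23.83436316]
194 -128,-317,-104 -138,-304,-102 69,27,128 64,39,132 59,50,134 69,81,152 70,99,160 59,101,156 44,98,149
198 -114,-297,-103 -125,-287,-104 -139,-281,-107 41,5,97 39,20,102 64,73,136 69,97,150 57,98,145 40,93,135
202 -102,-281,-105 -112,-270,-104 -126,-263,-107 43,5,87 41,22,94 25,19,86 67,93,138 54,93,132 39,90,124
206 -88,-262,-104 -77,-219,-80 -88,-209,-80 41,2,75 38,16,80 24,16,73 69,95,129 56,95,124 -177,-185,-108
210 -53,-209,-78 -66,-204,-81 -82,-203,-88 41,0,62 37,14,68 24,15,62 -42,-55,0 -18,-3,34 -26,4,34
214 -45,-200,-83 -62,-201,-91 4,-76,-1 44,2,54 40,17,59 26,17,53 2,3,35 -10,6,31 -25,6,24
218 -44,-201,-97 24,-69,0 17,-59,0 10,-46,4 29,0,35 19,5,33 4,5,26 -8,7,21 -25,5,12
222 44,-63,0 33,-57,-2 29,-42,2 20,-35,2 33,3,27 23,10,26 9,10,19 -7,7,10 -14,17,12
226 53,-50,0 47,-38,2 40,-27,4 30,-21,2 33,3,16 21,6,12 10,11,9 3,20,10 -6,27,9
230 61,-40,-3 54,-29,-1 49,-16,2 40,-8,2 32,0,2 22,6,1 16,18,4 9,28,6 -1,32,2
234 74,-22,0 65,-13,0 58,-4,2 49,3,1 42,12,2 35,22,4 28,32,6 15,35,1 8,44,2
238 81,-12,-1 72,-5,-2 65,5,0 57,12,-1 51,24,2 44,34,3 35,41,2 27,49,2 17,55,1
242 83,-11,-12 81,6,-3 77,20,1 67,26,0 58,33,0 52,44,1 57,70,18 47,74,15 39,83,16
246 84,-12,-23 83,8,-12 82,26,-3 76,37,0 70,48,2 58,51,-2 66,80,17 57,87,17 47,92,14
```

View pics/s2.png

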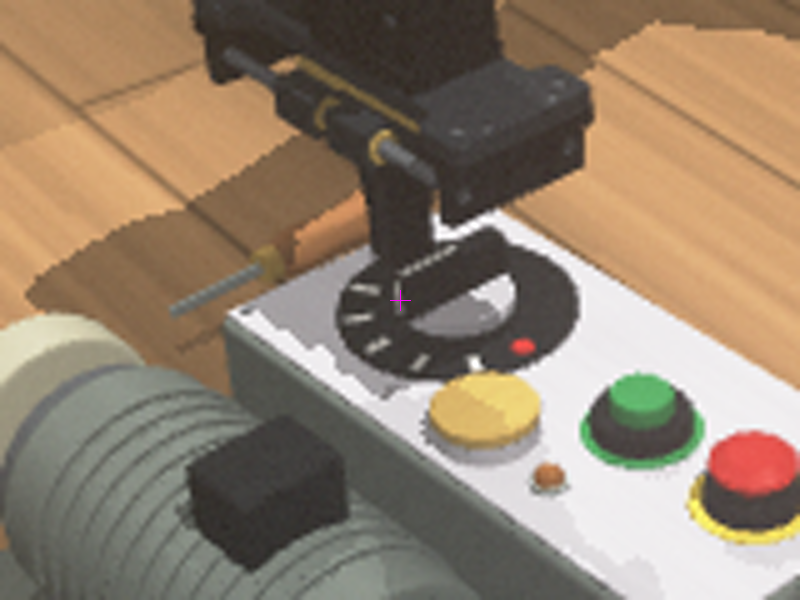

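The images show the real fingertips about 49 mm above the deck. They are 25 mm above the reported TCP instead of 8 mm below it, so they have been passing over the bar. The selector is still at 3. I'll back off, go down 32 mm and come in again.

move_arm(
  steps=[
    [[0,-0.008,0],0],
    [[0,-0.017,0],0],
    [[0,-0.017,0.008],0],
    [[0,-0.017,0.016],0],
    [[0,-0.017,0.023],0],
    [[0,-0.017,0.028],0],
    [[0,-0.017,0.032],0],
    [[0,-0.017,0.032],0],
  ],
)

```text
time_s: 8.35
tool_pos: [0.5943, -0.0143, 0.0965]
tool_rot: [-180.0, 0.0, 4.7]
force: [0.3, -0.2, 0.5]
grip_width: 0.0003
```

```bash
python3 prof.py
```

```text
tcp rel [32.8 21.9 -8.5] [ 0.3 -0.2  0.5]
262 43,38,0 44,35,3 45,33,3 44,30,2 45,27,3 45,25,3 44,22,2 44,20,3 45,17,3 45,14,3 45,12,3 45,9,3 44,6,2
265 42,38,0 43,35,4 43,33,2 43,30,2 43,28,3 43,25,3 43,22,3 43,20,3 43,17,4 43,14,3 43,12,2 43,9,2 43,6,3
268 41,38,3 42,35,4 41,33,3 41,30,3 41,28,3 41,25,3 41,22,3 41,20,2 41,17,2 41,14,4 41,12,3 41,9,3 41,6,3
271 39,38,2 39,35,3 40,33,4 39,30,3 39,28,3 39,25,3 39,22,3 40,20,4 40,17,3 39,14,1 39,12,2 40,9,3 40,6,3
274 38,38,3 38,35,4 38,33,2 44,29,18 38,28,4 37,25,1 38,22,3 38,20,4 38,17,3 44,15,19 37,12,2 38,9,3 37,6,2
277 36,38,3 36,36,2 36,33,2 44,29,23 44,27,22 43,25,19 42,22,18 42,20,18 42,17,18 44,15,22 36,12,2 36,9,3 36,6,3
280 34,38,2 34,36,2 34,33,3 44,29,25 42,27,22 42,25,22 42,22,22 42,20,22 43,17,23 44,15,25 44,13,25 34,9,2 34,6,2
283 33,38,3 32,36,2 32,33,2 44,29,29 42,27,25 43,24,26 42,22,25 43,20,26 42,18,26 44,15,29 44,13,29 33,9,4 33,6,3
286 70,30,92 71,29,93 70,27,93 44,29,33 42,27,29 42,24,28 42,22,29 42,20,29 43,18,29 44,15,32 71,17,94 71,15,93 71,14,94
289 71,30,96 71,28,96 70,27,95 44,29,36 43,27,33 43,24,33 43,22,33 42,20,32 43,18,33 44,16,37 71,17,95 70,16,95 70,14,95
292 71,30,98 71,28,98 71,27,97 44,29,39 42,27,35 43,24,36 41,22,32 42,20,35 43,18,36 44,16,39 70,17,96 71,16,98 70,14,96
295 71,29,100 70,28,98 71,27,100 44,28,42 42,26,38 42,24,39 40,22,33 42,20,38 43,18,40 44,16,41 69,17,96 71,16,100 71,15,99
```

move_arm(
  steps=[
    [[0,0.003,0],0],
    [[0,0.006,0],0],
    [[0,0.007,0],0],
    [[0.0005,0.009,0],0],
    [[0.0007,0.011,0],0],
    [[0.0007,0.011,0],0],
  ],
)

```text
time_s: 9.15
tool_pos: [0.596, -0.024, 0.0969]
tool_rot: [-179.9, 0.0, 4.8]
force: [-2.0, 4.3, 1.7]
grip_width: 0.0007
```

Now it touches (about 4 N). I'll push on over the first crest.

move_arm(
  steps=[
    [[0,0.001,0],0],
    [[0,0.002,0],0],
    [[0,0.003,0],0],
    [[0,0.004,0],0],
    [[0,0.005,0],0],
    [[0,0.005,0],0],
  ],
)

```text
time_s: 9.9
tool_pos: [0.5964, -0.0319, 0.0966]
tool_rot: [179.9, 0.0, 4.7]
force: [0.0, -0.2, 0.4]
grip_width: 0.0002
```

```bash
cat > bar.py <<'E'
from h import *
import sys
A=np.array([.5634,-.0389,.105]); b=R.from_euler('z',4.7,degrees=True).as_matrix()
o=env.get_obs(); t=(o['tool_pos']-A)@b*1000; print('tcp rel',t.round(1),o['force'].round(1))
for n in ['scene','wrist']:
    a,d=env.read_camera(n); Q=((cloud(n,d,o)-A)@b)*1000
    m=(abs(Q[...,2]-35)<4)&(np.hypot(Q[...,0],Q[...,1])<36)&(d>0)
    m&=~((abs(Q[...,0]-t[0])<11)&(abs(Q[...,1]-t[1])<10))
    q=Q[m][:,:2].astype(np.float32)
    if len(q)<15: print(n,'few');continue
    l=cv2.fitLine(q,cv2.DIST_HUBER,0,.01,.01).ravel(); print(n,len(q),'selector deg',(90-np.degrees(np.arctan2(l[1],l[0])))%180,q.mean(0))
    if n=='scene' and len(sys.argv)>1:
        u=proj(n,A+[0,0,.03])[0].astype(int); save(sys.argv[1],cv2.resize(a[u[1]-45:u[1]+45,u[0]-60:u[0]+60],(800,600),interpolation=cv2.INTER_CUBIC))
E
python3 bar.py
```

```text
tcp rel [33.5  4.3 -8.4] [ 0.  -0.2  0.4]
scene few
wrist 150 selector deg 161.04059 [-1.1936923  4.0011444]
```

move_arm(
  steps=[
    [[-0.0003,0.002,0],0],
    [[-0.0008,0.004,0],0],
    [[-0.0014,0.0055,0],0],
    [[-0.002,0.0065,0],0],
    [[-0.0026,0.0075,0],0],
    [[-0.0032,0.0085,0],0],
    [[-0.0032,0.0085,0],0],
  ],
)

```text
time_s: 10.88
tool_pos: [0.5949, -0.0378, 0.097]
tool_rot: [-179.9, -0.1, 4.8]
force: [4.5, 4.1, -2.5]
grip_width: 0.0002
```

```bash
python3 bar.py
```

```text
tcp rel [31.5 -1.4 -8. ] [ 4.5  4.1 -2.5]
scene few
wrist 168 selector deg 96.46806 [-0.8905749  -0.00716647]
```

move_arm(
  steps=[
    [[-0.0005,0.0008,0],0],
    [[-0.0009,0.0016,0],0],
    [[-0.0013,0.0024,0],0],
    [[-0.0013,0.0024,0],0],
  ],
)

```text
time_s: 11.48
tool_pos: [0.5923, -0.0425, 0.0967]
tool_rot: [179.9, 0.1, 4.7]
force: [0.5, 0.1, -0.5]
grip_width: 0.0007
```

The force dropped to zero, so it snapped. I'll retreat, rise and check.

move_arm(
  steps=[
    [[0.004,-0.004,0],0],
    [[0.01,-0.01,0],0],
    [[0.01,-0.01,-0.03],0],
    [[0.01,-0.01,-0.08],0],
    [[-0.02,-0.03,-0.13],0],
    [[-0.06,-0.06,-0.18],0],
    [[-0.09,-0.08,-0.18],0],
    [[-0.09,-0.08,-0.18],0],
    [[-0.09,-0.08,-0.18],0],
  ],
)

```text
time_s: 12.6
tool_pos: [0.497, 0.0307, 0.2768]
tool_rot: [180.0, -0.0, 4.8]
force: [-0.2, -0.1, 0.3]
grip_width: 0.0004
```

```bash
python3 bar.py
python3 - <<'E'
from h import *
o=env.get_obs(); a,d=env.read_camera('wrist'); P=cloud('wrist',d,o)
for q in ['start','selector','wax_tin','dye_bottle']:
    for r in env.cut_out('wrist',q)[:1]:
        k=r['region']&(d>0); print(q,r['conf'],np.median(P[k],0).round(4))
im=a.copy(); u=proj('wrist',[.5527,.0906,.127],o)[0].astype(int); cv2.drawMarker(im,tuple(map(int,u)),(255,0,255),0,10,1)
save('w6.png',im)
E
```

```text
tcp rel [-60.5  74.8 171.8] [-0.2 -0.1  0.3]
scene 99 selector deg 148.24428 [2.2210612 0.1706499]
wrist 1038 selector deg 149.8172 [ 1.9283218 -2.378576 ]
start 0.64 [0.5532 0.0894 0.1271]
selector 0.75 [ 0.5662 -0.0386  0.1169]
wax_tin 0.61 [0.6086 0.0485 0.1222]
dye_bottle 0.97 [0.5025 0.2954 0.1201]
```

View pics/w6.png

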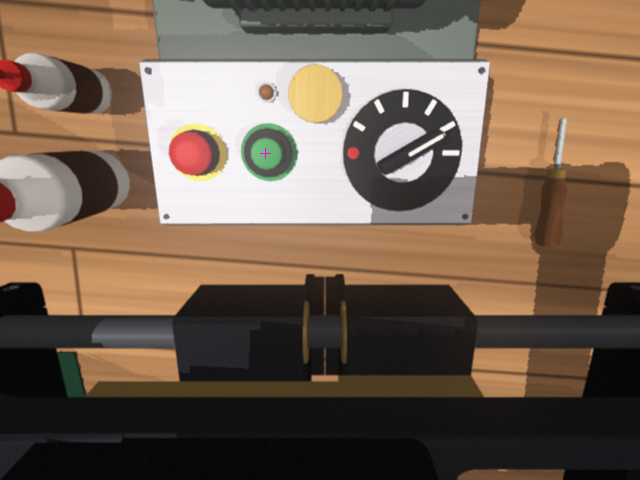

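Line at about 150° (fifth mark, px 430,143) in both cameras, so speed 5 is set. The start-button estimate matches the image (265,153). Moving over it.

move_arm(
  steps=[
    [[0.03,-0.027,0],0],
    [[0.061,-0.055,0.02],0],
    [[0.061,-0.055,0.06],0],
    [[0.061,-0.055,0.1],0],
    [[0.061,-0.055,0.13],0],
    [[0.061,-0.055,0.15],0],
    [[0.061,-0.055,0.16],0],
    [[0.061,-0.055,0.166],0],
    [[0.061,-0.055,0.166],0],
    [[0.061,-0.055,0.166],0],
  ],
)

```text
time_s: 14.2
tool_pos: [0.5535, 0.0909, 0.1117]
tool_rot: [180.0, -0.1, 4.7]
force: [-0.2, -0.7, 0.5]
grip_width: 0.0007
```

move_arm(
  steps=[
    [[0,0,0.003],0],
    [[0,0,0.006],0],
    [[0,0,0.009],0],
    [[0,0,0.012],0],
    [[0,0,0.012],0],
    [[0,0,0.012],0],
  ],
)

```text
time_s: 14.95
tool_pos: [0.5528, 0.0907, 0.099]
tool_rot: [180.0, 0.0, 4.7]
force: [-0.6, 0.1, 2.9]
grip_width: 0.0005
```

move_arm(
  steps=[
    [[0,0,0.002],0],
    [[0,0,0.004],0],
    [[0,0,0.006],0],
    [[0,0,0.007],0],
    [[0,0,0.007],0],
    [[0,0,0.007],0],
  ],
)

```text
time_s: 15.7
tool_pos: [0.553, 0.0907, 0.0949]
tool_rot: [179.9, -0.0, 4.7]
force: [-8.7, -1.9, 20.9]
grip_width: 0.0002
```

Bottomed out at 21 N, well over the 5 N it needs. Releasing and going up.

move_arm(
  steps=[
    [[0,0,-0.005],0],
    [[0,0,-0.02],0],
    [[0,0,-0.06],0],
    [[0,0,-0.11],0],
    [[-0.03,0.03,-0.16],0],
    [[-0.06,0.06,-0.18],0],
    [[-0.06,0.06,-0.18],0],
    [[-0.06,0.06,-0.18],0],
  ],
)

```text
time_s: 16.7
tool_pos: [0.4981, 0.0266, 0.2715]
tool_rot: [-180.0, -0.0, 4.8]
force: [-0.1, 0.0, 0.9]
grip_width: 0.0006
```

```bash
python3 bar.py
python3 - <<'E'
from h import *
o=env.get_obs(); a,d=env.read_camera('wrist'); P=cloud('wrist',d,o)
for q in ['start','stop','wax_tin','beveller']:
    for r in env.cut_out('wrist',q)[:1]:
        k=r['region']&(d>0); print(q,r['conf'],np.median(P[k],0).round(4))
t,_=env.read_camera('top')
save('w7.png',np.vstack([cv2.resize(a[:240],(640,240)),t[150:300]]))
E
```

```text
tcp rel [-59.7  70.6 166.5] [-0.1  0.   0.9]
scene 101 selector deg 149.79292 [1.9281979 1.4621533]
wrist 1075 selector deg 149.82925 [ 1.9590087 -3.346017 ]
start 0.67 [0.5531 0.0893 0.1272]
stop 0.76 [0.5476 0.158  0.132 ]
wax_tin 0.16 [0.5533 0.0895 0.1271]
beveller 0.78 [ 0.516  -0.2518  0.0239]
```

View pics/w7.png

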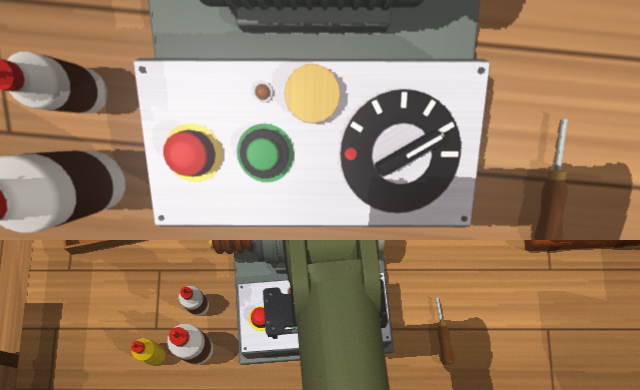

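The selector is at speed 5, the start button is out again (z 0.127) and the loose things stand where they were. Handing in.

```bash
python3 -c "
from cell import env
print(env.sign_off())"
```

```text
the job is handed in; nothing more can be done
None
```

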